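# Set the stirrer's speed selector and start it

## Task

Set the magnetic stirrer to speed four and start it: with a fingertip push the selector's pointer clockwise, counting the clicks, until it rests at the mark with four dots, never going past that click, then press the round start button all the way down and let it come up again. Pinch and lift nothing, push gently, and leave the beaker and the other things standing where they are.

Things in the scene. Friction and masses are not known exactly. Their poses are not given: they have to be found in the camera images.
- stirrer: magnetic stirrer, a low grey box fixed to the bench, 150 (x) x 250 (y) mm, flat deck 45 mm above the bench; origin on the bench under its centre, x away from the robot at yaw 0, y to the left. Right half: round white plate (112 mm wide, top at 60 mm) with the beaker. Left half: metal control panel with the selector and, 58 mm nearer the robot, the start button
- selector (a joint): angle of the speed selector, rad, growing clockwise from above: 0 off (pointer 72 degrees left of the stirrer's x axis), then a click every 0.419 (24 degrees): 0.419 one dot, 0.838 two, 1.257 three, 1.676 four, 2.094 five, 2.513 six (stop). A sprung detent holds each position: 2 to 4 N at the pointer's end start it; past half-way it snaps into the next. Starts at off, one or two
- selector_axis (a point): on the selector's upright axis, 15 mm above the deck (60 mm above the bench). The selector is a round black hub, 38 mm across at the foot and 30 mm above, 27 mm high, carrying a black pointer bar
- pointer_end (a point): middle of the end face of the pointer bar, 39 mm from the axis, 15 mm above the deck. The bar is 11 mm wide with parallel flat sides, reaches from 4 to 26 mm above the deck and sticks out about 23 mm beyond the hub; its other end is inside the hub's foot circle. A thin white line lies along its top
- mark_four (a point): on the deck, at the mark with four dots, 50 mm from the selector's axis; the flat marks (open ring for off, then one to six dots) lie round the far side of the selector
- start_button (a joint): travel of the start button in m: 0 up, 0.005 fully down; it springs back; 4 N push it fully down
- start_button_top (a point): middle of the top of the white round start button, 24 mm across, 21 mm above the deck, in a grey collar (40 mm across, 12 mm high) on the deck between the selector and the robot; pressed straight down
- beaker: empty glass beaker, 54 mm across, 69 mm high, standing loose on the white plate; origin under its base
- dropper_vial: small white dropper vial, 18 mm across, 42 mm high, standing on the bench on the robot's side of the stirrer; origin under its base
- tape_roll: roll of tape lying flat on the bench on the robot's side of the stirrer, 66 mm across, 18 mm high; origin under its centre
- tweezers: steel tweezers lying on the bench on the robot's side of the stirrer, 120 mm long; origin under the middle
- marker_pen: marker pen lying on the bench to the left of the stirrer, 132 mm long, 18 mm high; origin under the middle
There are look-alikes about, which are no part of the job. Several things have the shape of the beaker; the one meant has the colours described above.

How it is judged:
By the outcome, as a careful person would: the job done as asked, in the order asked, and still so for the second after the job is handed in, with the robot touching nothing.
It also fails if it takes over 43 s, if anything falls off the work surface, if the arm or the gripper's body presses on something with over 40 N, if the wrist force passes 120 N, or if a joint passes its speed limit or range.

## Robot

A 7-joint arm with a two-finger parallel gripper is mounted at the origin on the work surface; the furniture and walls round the work are solid. World frame = base frame: x ahead of the robot, y to its left, z up, the work surface at z = 0. Lengths are in m, angles in rad, forces in N, time in s.
With the tool pointing down it reaches from about 0.425 to 0.925 m from the base axis. Payload 6.8 kg.
Tool frame: the origin (TCP) lies between the finger pads; the fingertips stand r.tcp_to_tips ahead of it and the grasp point (between the pads) lies 3 mm ahead of it (r.tcp_to_tips is the distance from the TCP to the fingertips, in m); z points along the fingers, y is the line along which they close (so a half turn about z gives the same grasp; the last joint's range is limited). The gripper opens to 85 mm and grips with 20 to 120 N. Pads are 22 mm wide; open, the fingers measure 114 mm over their backs; the gripper's body (76 mm by 85 mm) begins 54 mm behind the grasp point. The pads swing forward as they close: fully open they stand 13 mm farther back than shut.
Start: joints at [1.097, 0.477, 0.022, 1.555, -0.011, 1.109, -0.083], TCP at [0.241, -0.63, 0.253] pointing down, gripper open.
Joint ranges: [-2.96, 2.96], [-0.34, 2.1], [-1.41, 1.46], [0.24, 2.44], [-1.37, 4.51], [0.17, 1.92], [-2.96, 2.96]. Speed limits (rad/s): [2.39, 2.39, 3.14, 3.14, 3.14, 3.14, 3.14].

## Interface

Orientations are given as a rotation vector (axis times angle).
In Python, from bench import r gives the robot as it stands. The module is installed in compiled form; this text tells all that it offers.
- The arm moves only by the tool step_arm, never from a script. Its argument "moves" is a list of rows, each an object of numbers: "rx", "ry", "rz": the turn, a rotation vector about the tool's x, y, z in degrees; "dx", "dy", "dz": the shift along the tool's x, y, z in mm; "gripper": the opening, from -1 (shut) to 1 (fully open). In form: [{"rx": .., "ry": .., "rz": .., "dx": .., "dy": .., "dz": .., "gripper": ..}, ...]. A call has 1 to 20 rows; each row shifts and turns the commanded pose from where the row before left it, along the tool's axes as they then stand; what a row does not reach is not made up. A row lasts 1/8 s, in which the tool goes at most 62.5 mm and 10.7 degrees, less where a joint would pass 70% of its speed; a pose out of reach is approached as far as the arm can. A call is refused whole if a number of a shift passes 62.5 or a number of a turn 10.7, either way. A call with a gripper value outside its range is refused whole. The fingers move at their own pace and stop on an object; "grip_force" is the grip in N (left out, the last holds). Time passes only in rows, so rows that do not move let the fingers close. It gives the time, the measured TCP pose, the force, the opening and the grip force at its end, in the units of the state.
- r.get_obs(): the state, without advancing time (a new reading comes with each control period).
- r.grab_frame(name): name is "scene" or "top"; returns the picture (420x560x3 uint8, blue, green, red); there is no depth.
- r.camera_info(name): a dict with "mtx" (3x3 intrinsics, pixels), "D" ([k1, k2, p1, p2, k3] as OpenCV has them; the pictures are not rectified), "rvec" (rotation vector, rad) and "tvec" (3), from world to camera coordinates, as OpenCV has them. Camera axes: x right, y down, z forward; pixel columns grow to the right and rows downward; lengths in m; the calibration is good to about 2 mm. A picture is of the moment at which its call begins. camera_info takes no time and is no camera call.
- r.hand_in(): hands the job in; it is judged then, once.
The state is a dict: "clock": time; "joints": joint angles; "qvel": joint speeds; "tau": joint torques, N m; "tcp_pos": TCP position; "orientation": TCP orientation; "contact_force": force on the tool from outside, world axes, zero at the start; "moment": the same for the moment, N m; "grip_width": finger opening in m; "gripper_force": force on a finger pad.
Only numpy, scipy, OpenCV 4.12 (cv2) and the standard library are available. Lean on these libraries where they do the work, as an engineer would, in place of code of your own. Each camera call takes 0.05 s, during which the arm holds its last target. There are 200 camera calls.

## Working session

There is one attempt and no reset: what is moved stays moved. The work goes in short steps, Python scripts to look and compute and a tool call to move; the robot and the scene stay as the last step left them, time stands still between calls to the robot, and variables do not carry over. Pictures are saved under pics/ and viewed, at most 10 in all, crops included, and the job is handed in when it is done.

Besides the shell and the picture viewer there is one more tool, called after ">>>" by a JSON object that holds its "method" and its "body", one argument or row to a line. step_arm: Moves the arm, as the interface text tells. Its arguments: {"type":"object","properties":{"moves":{"type":"array","items":{"type":"object","properties":{"rx":{"type":"number"},"ry":{"type":"number"},"rz":{"type":"number"},"dx":{"type":"number"},"dy":{"type":"number"},"dz":{"type":"number"},"gripper":{"type":"number"}}}},"grip_force":{"type":"number"}},"required":["moves"]}

```bash
mkdir -p pics; python3 - <<'E'
from bench import r
import cv2
for n in("scene","top"):
    cv2.imwrite(f"pics/{n}0.png",r.grab_frame(n)); c=r.camera_info(n); print(n,c)
o=r.get_obs(); print(o["clock"],o["tcp_pos"],o["orientation"],o["grip_width"],r.tcp_to_tips)
E
```

```text
scene {'mtx': array([[483.468258  ,   0.        , 288.55103337],
       [  0.        , 483.468258  , 207.54881003],
       [  0.        ,   0.        ,   1.        ]]), 'D': array([-0.01107214,  0.        ,  0.        ,  0.        ,  0.        ]), 'rvec': array([ 2.32292316, -0.80309283,  0.28999857]), 'tvec': array([-0.14999772,  0.41278278,  0.61299879])}
top {'mtx': array([[480.03400071,   0.        , 283.57343877],
       [  0.        , 480.03400071, 201.78728004],
       [  0.        ,   0.        ,   1.        ]]), 'D': array([-0.17406524,  0.        ,  0.        ,  0.        ,  0.        ]), 'rvec': array([ 2.21590892, -2.1606088 ,  0.06018458]), 'tvec': array([0.26179609, 0.40201697, 0.94472291])}
0.1 [ 0.2412675  -0.62989279  0.25243925] [-3.08765746e+00 -5.71149376e-01  6.62521934e-04] 0.08553557689863883 0.022
```

View pics/top0.png

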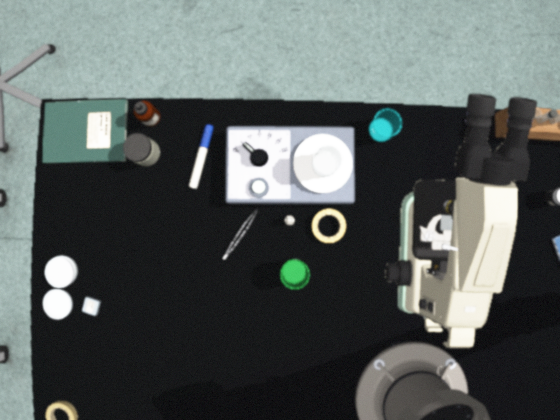

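View pics/scene0.png

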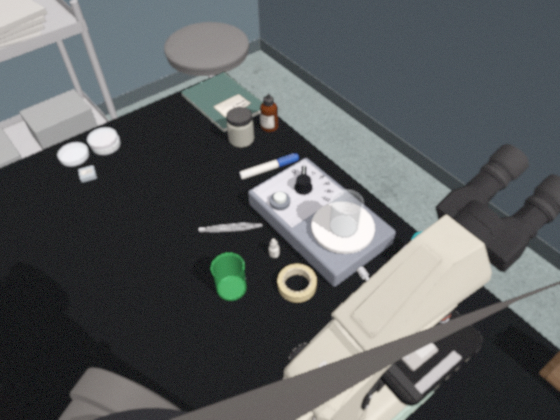

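The top view shows the stirrer at (290,165), the selector hub at (259,157) with its pointer to the upper left, the button at (259,187), and the clear beaker on the plate at (325,160). The cyan (385,125) and green (295,273) beakers are look-alikes. I'll enlarge the selector in both views.

```bash
cat > h.py <<'E'
import numpy as np, cv2
from bench import r
def ray(n,uv,z):
    c=r.camera_info(n); R=cv2.Rodrigues(np.array(c["rvec"]))[0]; t=np.array(c["tvec"])
    p=cv2.undistortPoints(np.array([[uv]],float),c["mtx"],c["D"])[0,0]
    d=R.T@np.array([*p,1]); o=-R.T@t
    return o+d*(z-o[2])/d[2]
def pix(n,P):
    c=r.camera_info(n); return cv2.projectPoints(np.array(P,float).reshape(-1,3),c["rvec"],c["tvec"],c["mtx"],c["D"])[0][:,0]
E
python3 - <<'E'
from h import *
a=cv2.imread("pics/top0.png")[115:215,215:365]; b=cv2.imread("pics/scene0.png")[150:225,240:340]
cv2.imwrite("pics/a.png",cv2.resize(a,None,fx=5,fy=5,interpolation=2))
cv2.imwrite("pics/b.png",cv2.resize(b,None,fx=8,fy=8,interpolation=2))
E
```

```text
(no output)
```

View pics/a.png

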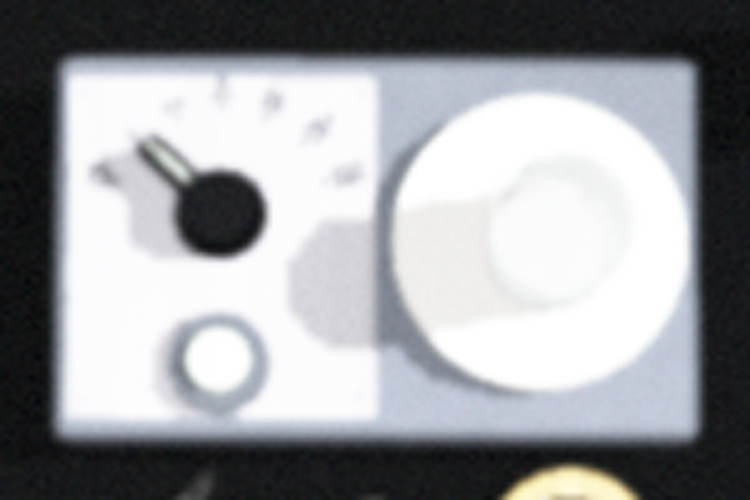

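View pics/b.png

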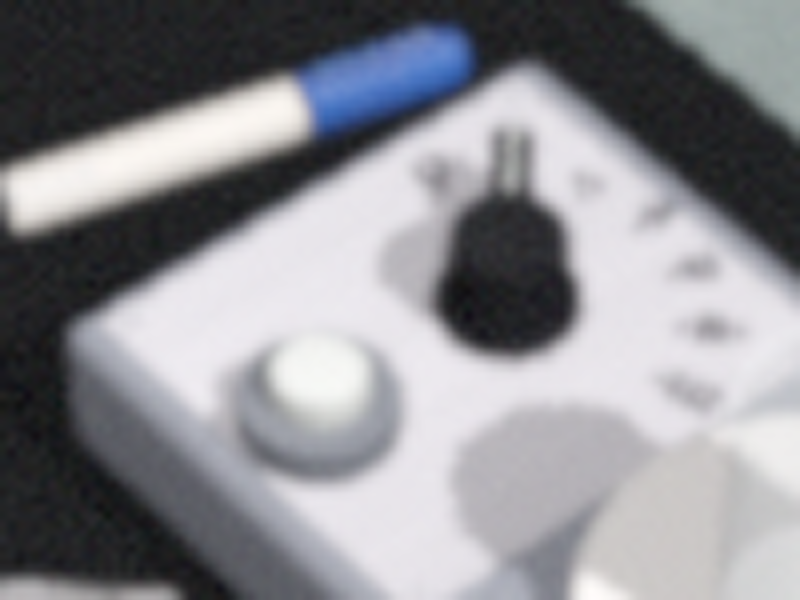

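```bash
python3 - <<'E'
from h import *
T=lambda x,y:(215+x/5-.4,115+y/5-.4); S=lambda x,y:(240+x/8-.44,150+y/8-.44)
cs=[ray("top",T(*p),.045) for p in[(60,60),(697,60),(697,437),(60,437)]]
print(np.round(cs,4),np.mean(cs,0))
hub=ray("top",T(221,212),.072);tip=ray("top",T(145,140),.071)
print("hub",hub,"tip",tip,np.linalg.norm(tip-hub),np.degrees(np.arctan2(*(tip-hub)[[1,0]])))
print("btn",ray("top",T(218,358),.066))
for m in[(105,172),(175,105),(222,88),(272,103),(318,127),(348,175)]:
    p=ray("top",T(*m),.045);d=p-hub;print(p,np.hypot(d[0],d[1]),np.degrees(np.arctan2(d[1],d[0])))
print("scene hub",ray("scene",S(511,235),.072),"tip",ray("scene",S(513,128),.071),"btn",ray("scene",S(320,378),.066),"corner",ray("scene",S(535,62),.045))
E
```

```text
[[0.5381 0.3871 0.045 ]
 [0.5444 0.1374 0.045 ]
 [0.3963 0.1356 0.045 ]
 [0.3902 0.3817 0.045 ]] [0.46724563 0.26045116 0.045     ]
hub [0.47509887 0.32036257 0.072     ] tip [0.50217789 0.35009896 0.071     ] 0.04023091435569243 47.677887006336434
btn [0.42034436 0.32020916 0.066     ]
[0.49397549 0.36773141 0.045     ] 0.050991508138463204 68.27257160887822
[0.52105112 0.34126242 0.045     ] 0.0504818119362872 24.45682716957234
[0.52819623 0.32310267 0.045     ] 0.05316801689579475 2.954138602501909
[0.52267915 0.30339983 0.045     ] 0.05051354293049357 -19.62154107353066
[0.51359654 0.28520597 0.045     ] 0.05213498866330587 -42.40275272490669
[0.49494621 0.273044   0.045     ] 0.05131241874168299 -67.24482991221143
scene hub [0.48039178 0.3241434  0.072     ] tip [0.50412895 0.35245028 0.071     ] btn [0.42057283 0.32044537 0.066     ] corner [0.54080818 0.38766637 0.045     ]
```

The selector rests at one dot: the pointer is about 48° left of the axis and the ring mark is uncovered beside it. It needs three clicks to reach four. The microscope stands between the arm and the stirrer, so I'll estimate its height before moving.

```bash
python3 - <<'E'
from h import *
for n in("scene","top"):
    c=r.camera_info(n);R=cv2.Rodrigues(np.array(c["rvec"]))[0];print(n,"cam",-R.T@c["tvec"])
def tri(a,b):
    P=[];
    U=[]
    for n,uv in(("top",a),("scene",b)):
        c=r.camera_info(n);P.append(np.c_[cv2.Rodrigues(np.array(c["rvec"]))[0],c["tvec"]]);U.append(cv2.undistortPoints(np.array([[uv]],float),c["mtx"],c["D"])[0].T)
    X=cv2.triangulatePoints(P[0],P[1],U[0],U[1])[:,0];X=X[:3]/X[3]
    return X.round(3),(pix("top",X)-a).round(1),(pix("scene",X)-b).round(1)
print(tri((481,98),(508,158)),tri((520,103),(548,187)))
print("body corner",tri((458,182),(426,225)),tri((515,182),(490,272)))
print("near end", tri((455,340),(290,372)),tri((440,300),(345,318)))
for z in(0,.1,.3):print(z,[ray("top",p,z)[:2].round(3) for p in((400,200),(430,330),(475,345),(410,395))])
E
```

```text
scene cam [ 0.0693124  -0.15987247  0.73368456]
top cam [0.33784643 0.26626143 0.96830824]
(array([0.523, 0.004, 0.343]), array([[-1.3,  1.4]]), array([[ 2.3, -0.6]])) (array([ 0.518, -0.053,  0.345]), array([[-1.9,  2. ]]), array([[ 3.8, -1. ]]))
body corner (array([0.413, 0.018, 0.289]), array([[-0.6,  0.7]]), array([[ 1.2, -0.2]])) (array([ 0.415, -0.07 ,  0.292]), array([[-0.7,  0.8]]), array([[ 1.5, -0.3]]))
near end (array([ 0.181, -0.003,  0.247]), array([[ 3. , -4.1]]), array([[-7.6,  0.4]])) (array([0.254, 0.015, 0.25 ]), array([[  9.5, -10.9]]), array([[-19.9,   0.6]]))
0 [array([0.406, 0.035]), array([ 0.141, -0.034]), array([ 0.108, -0.133]), array([0.004, 0.002])]
0.1 [array([0.399, 0.058]), array([ 0.161, -0.003]), array([ 0.132, -0.092]), array([0.039, 0.029])]
0.3 [array([0.385, 0.106]), array([0.202, 0.059]), array([ 0.179, -0.01 ]), array([0.108, 0.084])]
```

>>> {"method": "step_arm", "body": {
  "moves": [
    {"dz": -50, "gripper": -1},
    {"dz": -50, "gripper": -1},
    {"dz": -50, "gripper": -1},
    {"dz": -50, "gripper": -1},
    {"dz": -50, "gripper": -1},
    {"dx": 32, "dy": -28, "gripper": -1},
    {"dx": 32, "dy": -28, "gripper": -1},
    {"dx": 32, "dy": -28, "gripper": -1}
  ],
  "grip_force": 20
}}

```text
invalid input at $.moves[0]: expected keys rx, ry, rz, dx, dy, dz, gripper
```

>>> {"method": "step_arm", "body": {
  "moves": [
    {"rx": 0, "ry": 0, "rz": 0, "dx": 0, "dy": 0, "dz": -50, "gripper": -1},
    {"rx": 0, "ry": 0, "rz": 0, "dx": 0, "dy": 0, "dz": -50, "gripper": -1},
    {"rx": 0, "ry": 0, "rz": 0, "dx": 0, "dy": 0, "dz": -50, "gripper": -1},
    {"rx": 0, "ry": 0, "rz": 0, "dx": 0, "dy": 0, "dz": -50, "gripper": -1},
    {"rx": 0, "ry": 0, "rz": 0, "dx": 0, "dy": 0, "dz": -50, "gripper": -1},
    {"rx": 0, "ry": 0, "rz": 0, "dx": 32, "dy": -28, "dz": 0, "gripper": -1},
    {"rx": 0, "ry": 0, "rz": 0, "dx": 32, "dy": -28, "dz": 0, "gripper": -1},
    {"rx": 0, "ry": 0, "rz": 0, "dx": 32, "dy": -28, "dz": 0, "gripper": -1}
  ],
  "grip_force": 20
}}

```text
clock: 1.1
tcp_pos: [0.3015, -0.5162, 0.5028]
orientation: [-3.088, -0.571, 0.001]
contact_force: [1.3, -0.6, 1.2]
grip_width: 0.0
gripper_force: 0.0
```

>>> {"method": "step_arm", "body": {
  "moves": [
    {"rx": 0, "ry": 0, "rz": 0, "dx": 32, "dy": -28, "dz": 0, "gripper": -1},
    {"rx": 0, "ry": 0, "rz": 0, "dx": 32, "dy": -28, "dz": 0, "gripper": -1},
    {"rx": 0, "ry": 0, "rz": 0, "dx": 32, "dy": -28, "dz": 0, "gripper": -1},
    {"rx": 0, "ry": 0, "rz": 0, "dx": 32, "dy": -28, "dz": 0, "gripper": -1},
    {"rx": 0, "ry": 0, "rz": 0, "dx": 32, "dy": -28, "dz": 0, "gripper": -1},
    {"rx": 0, "ry": 0, "rz": 0, "dx": 32, "dy": -28, "dz": 0, "gripper": -1},
    {"rx": 0, "ry": 0, "rz": 0, "dx": 32, "dy": -28, "dz": 0, "gripper": -1},
    {"rx": 0, "ry": 0, "rz": 0, "dx": 32, "dy": -28, "dz": 0, "gripper": -1},
    {"rx": 0, "ry": 0, "rz": 0, "dx": 32, "dy": -28, "dz": 0, "gripper": -1},
    {"rx": 0, "ry": 0, "rz": 0, "dx": 32, "dy": -28, "dz": 0, "gripper": -1},
    {"rx": 0, "ry": 0, "rz": 0, "dx": 32, "dy": -28, "dz": 0, "gripper": -1}
  ]
}}

```text
clock: 2.48
tcp_pos: [0.5199, -0.1028, 0.5029]
orientation: [-3.089, -0.571, 0.001]
contact_force: [0.6, 0.0, 0.5]
grip_width: 0.0001
gripper_force: 0.0
```

>>> {"method": "step_arm", "body": {
  "moves": [
    {"rx": 0, "ry": 0, "rz": 0, "dx": 11.5, "dy": -40.5, "dz": 0, "gripper": -1},
    {"rx": 0, "ry": 0, "rz": 0, "dx": 11.5, "dy": -40.5, "dz": 0, "gripper": -1},
    {"rx": 0, "ry": 0, "rz": 0, "dx": 11.5, "dy": -40.5, "dz": 0, "gripper": -1},
    {"rx": 0, "ry": 0, "rz": 0, "dx": 11.5, "dy": -40.5, "dz": 0, "gripper": -1},
    {"rx": 0, "ry": 0, "rz": 0, "dx": 11.5, "dy": -40.5, "dz": 0, "gripper": -1},
    {"rx": 0, "ry": 0, "rz": 0, "dx": 11.5, "dy": -40.5, "dz": 0, "gripper": -1},
    {"rx": 0, "ry": 0, "rz": 0, "dx": 11.5, "dy": -40.5, "dz": 0, "gripper": -1},
    {"rx": 0, "ry": 0, "rz": 0, "dx": 11.5, "dy": -40.5, "dz": 0, "gripper": -1},
    {"rx": 0, "ry": 0, "rz": 0, "dx": 11.5, "dy": -40.5, "dz": 0, "gripper": -1},
    {"rx": 0, "ry": 0, "rz": 0, "dx": 11.5, "dy": -40.5, "dz": 0, "gripper": -1},
    {"rx": 0, "ry": 0, "rz": 0, "dx": 11.5, "dy": -40.5, "dz": 0, "gripper": -1}
  ]
}}

```text
clock: 3.85
tcp_pos: [0.4782, 0.3582, 0.5028]
orientation: [3.089, 0.571, -0.001]
contact_force: [-0.1, -0.2, -0.7]
grip_width: 0.0003
gripper_force: 0.0
```

>>> {"method": "step_arm", "body": {
  "moves": [
    {"rx": 0, "ry": 0, "rz": -10.3, "dx": 0, "dy": 0, "dz": 0, "gripper": -1},
    {"rx": 0, "ry": 0, "rz": -10.3, "dx": 0, "dy": 0, "dz": 0, "gripper": -1},
    {"rx": 0, "ry": 0, "rz": -10.3, "dx": 0, "dy": 0, "dz": 0, "gripper": -1},
    {"rx": 0, "ry": 0, "rz": -10.3, "dx": 0, "dy": 0, "dz": 0, "gripper": -1},
    {"rx": 0, "ry": 0, "rz": -10.3, "dx": 0, "dy": 0, "dz": 0, "gripper": -1},
    {"rx": 0, "ry": 0, "rz": -10.3, "dx": 0, "dy": 0, "dz": 0, "gripper": -1},
    {"rx": 0, "ry": 0, "rz": -10.3, "dx": 0, "dy": 0, "dz": 0, "gripper": -1},
    {"rx": 0, "ry": 0, "rz": -10.3, "dx": 0, "dy": 0, "dz": 0, "gripper": -1},
    {"rx": 0, "ry": 0, "rz": -10.3, "dx": 0, "dy": 0, "dz": 0, "gripper": -1},
    {"rx": 0, "ry": 0, "rz": -10.3, "dx": 0, "dy": 0, "dz": 0, "gripper": -1},
    {"rx": 0, "ry": 0, "rz": -10.3, "dx": 0, "dy": 0, "dz": 0, "gripper": -1},
    {"rx": 0, "ry": 0, "rz": -10.3, "dx": 0, "dy": 0, "dz": 0, "gripper": -1},
    {"rx": 0, "ry": 0, "rz": -10.3, "dx": 0, "dy": 0, "dz": 0, "gripper": -1}
  ]
}}

```text
clock: 5.48
tcp_pos: [0.4784, 0.357, 0.5028]
orientation: [-0.675, -3.068, 0.001]
contact_force: [0.7, -0.2, -0.1]
grip_width: -0.0003
gripper_force: 0.0
```

```bash
cat > st.py <<'E'
from h import *
from scipy.spatial.transform import Rotation as Ro
def st(hub=(.478,.322)):
    o=r.get_obs();R=Ro.from_rotvec(o["orientation"]).as_matrix();p=np.array(o["tcp_pos"])
    d=np.array([*hub,p[2]])-p
    print(o["clock"],"tcp",p.round(4),"thx",np.degrees(np.arctan2(R[1,0],R[0,0])).round(2),"tilt",R[:,2].round(3),"tool-frame pos rel axis mm",(-R.T@d*1e3).round(1),"tips z",(p[2]+R[2,2]*r.tcp_to_tips).round(4),"F",np.round(o["contact_force"],2),"q",np.round(o["joints"],2))
E
python3 -c "from st import *;st()"
```

```text
5.475 tcp [0.4784 0.357  0.5028] thx 155.19 tilt [-0.001 -0.001 -1.   ] tool-frame pos rel axis mm [14.3 31.9 -0. ] tips z 0.4808 F [ 0.68 -0.18 -0.09] q [ 0.03  0.41 -1.14  1.31  0.38  1.65  0.09]
```

>>> {"method": "step_arm", "body": {
  "moves": [
    {"rx": 0, "ry": 0, "rz": 0, "dx": 4, "dy": 5, "dz": 50, "gripper": -1},
    {"rx": 0, "ry": 0, "rz": 0, "dx": 0, "dy": 0, "dz": 50, "gripper": -1},
    {"rx": 0, "ry": 0, "rz": 0, "dx": 0, "dy": 0, "dz": 50, "gripper": -1},
    {"rx": 0, "ry": 0, "rz": 0, "dx": 0, "dy": 0, "dz": 50, "gripper": -1},
    {"rx": 0, "ry": 0, "rz": 0, "dx": 0, "dy": 0, "dz": 50, "gripper": -1},
    {"rx": 0, "ry": 0, "rz": 0, "dx": 0, "dy": 0, "dz": 50, "gripper": -1},
    {"rx": 0, "ry": 0, "rz": 0, "dx": 0, "dy": 0, "dz": 50, "gripper": -1},
    {"rx": 0, "ry": 0, "rz": 0, "dx": 0, "dy": 0, "dz": 45, "gripper": -1},
    {"rx": 0, "ry": 0, "rz": 0, "dx": 0, "dy": 0, "dz": 0, "gripper": -1}
  ]
}}

```text
clock: 6.6
tcp_pos: [0.4753, 0.3613, 0.1049]
orientation: [-0.682, -3.062, 0.009]
contact_force: [-0.4, 0.3, -0.4]
grip_width: -0.0002
gripper_force: 0.0
```

```bash
python3 - <<'E'
from st import *
st()
a=r.grab_frame("scene")[120:245,230:380]; b=r.grab_frame("top")[115:215,195:315]
i=np.hstack([cv2.resize(a,(480,400),interpolation=2),cv2.resize(b,(320,400)[:0] or (320,267),interpolation=2).copy() if 0 else cv2.copyMakeBorder(cv2.resize(b,(320,267),interpolation=2),0,133,0,0,0)])
cv2.imwrite("pics/c.png",i)
E
```

```text
6.6 tcp [0.4753 0.3613 0.1049] thx 154.87 tilt [-0.005 -0.005 -1.   ] tool-frame pos rel axis mm [19.1 34.4 -0.2] tips z 0.0829 F [-0.39  0.26 -0.42] q [-0.09  0.72 -0.93  1.81  0.7   0.98 -0.19]
```

View pics/c.png

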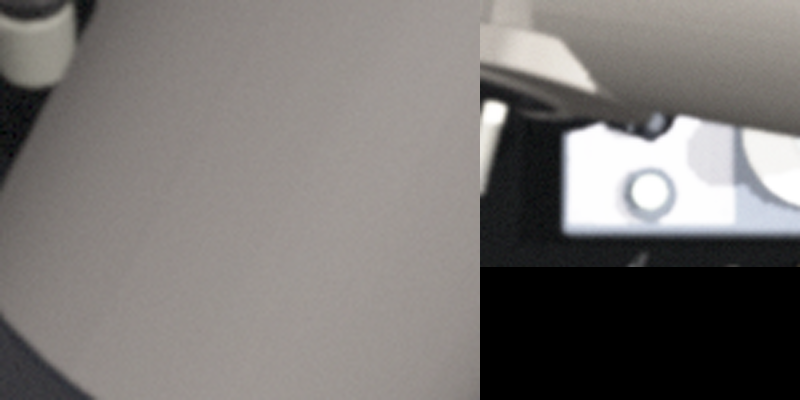

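The arm hides the selector in both views: the scene crop is all forearm, and the top crop shows only the button at (650,190). I'll work by pose and force, then retract to look.

>>> {"method": "step_arm", "body": {
  "moves": [
    {"rx": 0, "ry": 0, "rz": 0, "dx": 0, "dy": 2.5, "dz": 9, "gripper": -1},
    {"rx": 0, "ry": 0, "rz": 0, "dx": 0, "dy": 0, "dz": 9, "gripper": -1},
    {"rx": 0, "ry": 0, "rz": 0, "dx": 0, "dy": 0, "dz": 8, "gripper": -1},
    {"rx": 0, "ry": 0, "rz": 0, "dx": 0, "dy": 0, "dz": 0, "gripper": -1}
  ]
}}

```text
clock: 7.2
tcp_pos: [0.4777, 0.3653, 0.0816]
orientation: [-0.684, -3.066, 0.002]
contact_force: [0.5, -0.1, 0.1]
grip_width: 0.0002
gripper_force: 0.0
```

```bash
python3 -c "from st import *;st()"
```

```text
7.2 tcp [0.4777 0.3653 0.0816] thx 154.86 tilt [-0.001 -0.001 -1.   ] tool-frame pos rel axis mm [18.7 39.1 -0. ] tips z 0.0596 F [ 0.55 -0.13  0.09] q [-0.11  0.75 -0.91  1.82  0.73  0.94 -0.21]
```

>>> {"method": "step_arm", "body": {
  "moves": [
    {"rx": 0, "ry": 0, "rz": 0, "dx": -2, "dy": 0, "dz": 3, "gripper": -1},
    {"rx": 0, "ry": 0, "rz": 3, "dx": -2.06, "dy": 0.82, "dz": 0, "gripper": -1},
    {"rx": 0, "ry": 0, "rz": 3, "dx": -2.06, "dy": 0.82, "dz": 0, "gripper": -1}
  ]
}}

```text
clock: 7.58
tcp_pos: [0.4845, 0.3645, 0.0794]
orientation: [0.846, 3.025, 0.0]
contact_force: [-0.3, -0.0, -0.3]
grip_width: 0.0001
gripper_force: 0.0
```

>>> {"method": "step_arm", "body": {
  "moves": [
    {"rx": 0, "ry": 0, "rz": 3, "dx": -2.06, "dy": 0.82, "dz": 0, "gripper": -1}
  ]
}}

```text
clock: 7.7
tcp_pos: [0.4867, 0.3641, 0.0794]
orientation: [0.925, 3.002, 0.0]
contact_force: [0.6, 0.4, -0.6]
grip_width: 0.0
gripper_force: 0.0
```

>>> {"method": "step_arm", "body": {
  "moves": [
    {"rx": 0, "ry": 0, "rz": 3, "dx": -2.06, "dy": 0.82, "dz": 0, "gripper": -1}
  ]
}}

```text
clock: 7.82
tcp_pos: [0.4888, 0.3637, 0.0794]
orientation: [1.003, 2.977, 0.0]
contact_force: [0.4, -1.5, -0.2]
grip_width: 0.0001
gripper_force: 0.0
```

>>> {"method": "step_arm", "body": {
  "moves": [
    {"rx": 0, "ry": 0, "rz": 3, "dx": -2.06, "dy": 0.82, "dz": 0, "gripper": -1}
  ]
}}

```text
clock: 7.95
tcp_pos: [0.4906, 0.3633, 0.0794]
orientation: [-1.08, -2.949, -0.001]
contact_force: [-2.4, -0.2, -0.3]
grip_width: -0.0001
gripper_force: 1.3
```

>>> {"method": "step_arm", "body": {
  "moves": [
    {"rx": 0, "ry": 0, "rz": 3, "dx": -2.06, "dy": 0.82, "dz": 0, "gripper": -1}
  ]
}}

```text
clock: 8.07
tcp_pos: [0.4919, 0.3631, 0.0794]
orientation: [-1.156, -2.92, -0.001]
contact_force: [-3.0, 0.9, 0.7]
grip_width: -0.0
gripper_force: 1.4
```

>>> {"method": "step_arm", "body": {
  "moves": [
    {"rx": 0, "ry": 0, "rz": 3, "dx": -2.06, "dy": 0.82, "dz": 0, "gripper": -1}
  ]
}}

```text
clock: 8.2
tcp_pos: [0.494, 0.3623, 0.0794]
orientation: [-1.232, -2.889, -0.001]
contact_force: [-2.3, 0.8, 0.5]
grip_width: 0.0001
gripper_force: 1.0
```

```bash
python3 -c "from st import *;st()"
```

```text
8.2 tcp [0.494  0.3623 0.0794] thx 133.81 tilt [-0.001  0.001 -1.   ] tool-frame pos rel axis mm [18.  39.4  0. ] tips z 0.0574 F [-2.29  0.84  0.48] q [-0.15  0.74 -0.83  1.8   0.67  0.91 -0.51]
```

>>> {"method": "step_arm", "body": {
  "moves": [
    {"rx": 0, "ry": 0, "rz": 3, "dx": -2.06, "dy": 0.82, "dz": 0, "gripper": -1}
  ]
}}

```text
clock: 8.32
tcp_pos: [0.4962, 0.3611, 0.0794]
orientation: [-1.307, -2.855, -0.0]
contact_force: [-1.4, 0.7, 0.4]
grip_width: -0.0002
gripper_force: 0.7
```

>>> {"method": "step_arm", "body": {
  "moves": [
    {"rx": 0, "ry": 0, "rz": 3, "dx": -2.06, "dy": 0.82, "dz": 0, "gripper": -1}
  ]
}}

```text
clock: 8.45
tcp_pos: [0.4986, 0.3599, 0.0794]
orientation: [-1.382, -2.821, -0.0]
contact_force: [-1.3, 0.6, 0.2]
grip_width: -0.0002
gripper_force: 0.3
```

>>> {"method": "step_arm", "body": {
  "moves": [
    {"rx": 0, "ry": 0, "rz": 3, "dx": -2.06, "dy": 0.82, "dz": 0, "gripper": -1}
  ]
}}

```text
clock: 8.57
tcp_pos: [0.5008, 0.3586, 0.0794]
orientation: [-1.456, -2.784, -0.0]
contact_force: [-0.6, -0.4, 0.2]
grip_width: 0.0001
gripper_force: 0.0
```

>>> {"method": "step_arm", "body": {
  "moves": [
    {"rx": 0, "ry": 0, "rz": 3, "dx": -2.06, "dy": 0.82, "dz": 0, "gripper": -1}
  ]
}}

```text
clock: 8.7
tcp_pos: [0.5028, 0.3573, 0.0794]
orientation: [1.529, 2.744, 0.001]
contact_force: [-0.5, -0.2, -0.0]
grip_width: 0.0001
gripper_force: 0.0
```

>>> {"method": "step_arm", "body": {
  "moves": [
    {"rx": 0, "ry": 0, "rz": 3, "dx": -2.06, "dy": 0.82, "dz": 0, "gripper": -1}
  ]
}}

```text
clock: 8.82
tcp_pos: [0.5046, 0.3559, 0.0794]
orientation: [1.6, 2.703, 0.001]
contact_force: [-1.2, 0.6, -0.2]
grip_width: 0.0
gripper_force: 0.0
```

>>> {"method": "step_arm", "body": {
  "moves": [
    {"rx": 0, "ry": 0, "rz": 3, "dx": -2.06, "dy": 0.82, "dz": 0, "gripper": -1}
  ]
}}

```text
clock: 8.95
tcp_pos: [0.5062, 0.3547, 0.0794]
orientation: [-1.67, -2.66, -0.001]
contact_force: [-2.3, 0.7, 0.2]
grip_width: -0.0002
gripper_force: 1.1
```

```bash
python3 -c "from st import *;st()"
```

```text
8.95 tcp [0.5062 0.3547 0.0794] thx 115.76 tilt [ 0.     0.001 -1.   ] tool-frame pos rel axis mm [17.2 39.6  0. ] tips z 0.0574 F [-2.27  0.74  0.24] q [-0.17  0.72 -0.75  1.79  0.62  0.89 -0.76]
```

First click felt at tool angle φ≈36°, with contact again near 28°. Continuing to the second.

>>> {"method": "step_arm", "body": {
  "moves": [
    {"rx": 0, "ry": 0, "rz": 3, "dx": -2.06, "dy": 0.82, "dz": 0, "gripper": -1},
    {"rx": 0, "ry": 0, "rz": 3, "dx": -2.06, "dy": 0.82, "dz": 0, "gripper": -1}
  ]
}}

```text
clock: 9.2
tcp_pos: [0.5087, 0.3526, 0.0795]
orientation: [-1.805, -2.569, -0.002]
contact_force: [-2.1, 1.3, -1.3]
grip_width: -0.0001
gripper_force: 1.1
```

>>> {"method": "step_arm", "body": {
  "moves": [
    {"rx": 0, "ry": 0, "rz": 3, "dx": -2.06, "dy": 0.82, "dz": 0, "gripper": -1}
  ]
}}

```text
clock: 9.32
tcp_pos: [0.5104, 0.3507, 0.0795]
orientation: [-1.872, -2.521, -0.002]
contact_force: [-1.5, 0.6, -0.9]
grip_width: -0.0003
gripper_force: 0.7
```

>>> {"method": "step_arm", "body": {
  "moves": [
    {"rx": 0, "ry": 0, "rz": 3, "dx": -2.06, "dy": 0.82, "dz": 0, "gripper": -1}
  ]
}}

```text
clock: 9.45
tcp_pos: [0.5119, 0.3486, 0.0794]
orientation: [-1.938, -2.472, -0.001]
contact_force: [-1.0, 0.4, 0.1]
grip_width: 0.0001
gripper_force: 0.3
```

>>> {"method": "step_arm", "body": {
  "moves": [
    {"rx": 0, "ry": 0, "rz": 3, "dx": -2.06, "dy": 0.82, "dz": 0, "gripper": -1}
  ]
}}

```text
clock: 9.57
tcp_pos: [0.5134, 0.3465, 0.0794]
orientation: [-2.003, -2.42, -0.001]
contact_force: [0.6, 0.1, -0.3]
grip_width: 0.0
gripper_force: 0.0
```

>>> {"method": "step_arm", "body": {
  "moves": [
    {"rx": 0, "ry": 0, "rz": 3, "dx": -2.06, "dy": 0.82, "dz": 0, "gripper": -1}
  ]
}}

```text
clock: 9.7
tcp_pos: [0.5148, 0.3445, 0.0794]
orientation: [2.066, 2.367, 0.001]
contact_force: [0.1, -0.6, 1.1]
grip_width: -0.0003
gripper_force: 0.0
```

>>> {"method": "step_arm", "body": {
  "moves": [
    {"rx": 0, "ry": 0, "rz": 3, "dx": -2.06, "dy": 0.82, "dz": 0, "gripper": -1}
  ]
}}

```text
clock: 9.82
tcp_pos: [0.5159, 0.3425, 0.0794]
orientation: [2.127, 2.312, 0.001]
contact_force: [-0.9, -0.1, 0.3]
grip_width: -0.0002
gripper_force: 0.0
```

```bash
python3 -c "from st import *;st()"
```

```text
9.825 tcp [0.5159 0.3425 0.0794] thx 94.76 tilt [ 0.  0. -1.] tool-frame pos rel axis mm [17.3 39.5  0. ] tips z 0.0574 F [-0.92 -0.08  0.27] q [-0.2   0.69 -0.67  1.79  0.55  0.86 -1.05]
```

Second click felt at φ≈10.8°, 24° after the first. The third should come near φ≈-13° and contact with the resting pointer near -20°, so I'll stop by about -14°.

>>> {"method": "step_arm", "body": {
  "moves": [
    {"rx": 0, "ry": 0, "rz": 3, "dx": -2.06, "dy": 0.82, "dz": 0, "gripper": -1},
    {"rx": 0, "ry": 0, "rz": 3, "dx": -2.06, "dy": 0.82, "dz": 0, "gripper": -1}
  ]
}}

```text
clock: 10.07
tcp_pos: [0.5176, 0.3395, 0.0795]
orientation: [-2.244, -2.197, -0.003]
contact_force: [-0.4, 3.9, -1.8]
grip_width: 0.0002
gripper_force: 1.6
```

>>> {"method": "step_arm", "body": {
  "moves": [
    {"rx": 0, "ry": 0, "rz": 3, "dx": -2.06, "dy": 0.82, "dz": 0, "gripper": -1},
    {"rx": 0, "ry": 0, "rz": 3, "dx": -2.06, "dy": 0.82, "dz": 0, "gripper": -1}
  ]
}}

```text
clock: 10.32
tcp_pos: [0.519, 0.3353, 0.0795]
orientation: [-2.356, -2.077, -0.002]
contact_force: [0.6, 1.6, -1.6]
grip_width: 0.0002
gripper_force: 0.8
```

>>> {"method": "step_arm", "body": {
  "moves": [
    {"rx": 0, "ry": 0, "rz": 3, "dx": -2.06, "dy": 0.82, "dz": 0, "gripper": -1}
  ]
}}

```text
clock: 10.45
tcp_pos: [0.5197, 0.3328, 0.0795]
orientation: [-2.41, -2.014, -0.002]
contact_force: [-0.5, 0.6, -0.7]
grip_width: 0.0
gripper_force: 0.4
```

```bash
python3 -c "from st import *;st()"
```

```text
10.45 tcp [0.5197 0.3328 0.0795] thx 79.79 tilt [ 0.     0.001 -1.   ] tool-frame pos rel axis mm [18.  39.1  0. ] tips z 0.0575 F [-0.5   0.57 -0.68] q [-0.22  0.67 -0.61  1.8   0.5   0.84 -1.26]
```

>>> {"method": "step_arm", "body": {
  "moves": [
    {"rx": 0, "ry": 0, "rz": 2, "dx": -1.37, "dy": 0.56, "dz": 0, "gripper": -1}
  ]
}}

```text
clock: 10.58
tcp_pos: [0.52, 0.3309, 0.0794]
orientation: [-2.445, -1.972, -0.001]
contact_force: [-0.1, 0.6, -0.7]
grip_width: 0.0
gripper_force: 0.1
```

>>> {"method": "step_arm", "body": {
  "moves": [
    {"rx": 0, "ry": 0, "rz": 1.5, "dx": -1, "dy": 0.4, "dz": 0, "gripper": -1}
  ]
}}

```text
clock: 10.7
tcp_pos: [0.5202, 0.3295, 0.0794]
orientation: [2.471, 1.94, 0.0]
contact_force: [-0.4, 0.2, 0.5]
grip_width: 0.0002
gripper_force: 0.0
```

>>> {"method": "step_arm", "body": {
  "moves": [
    {"rx": 0, "ry": 0, "rz": 0, "dx": 0, "dy": 0, "dz": 0, "gripper": -1}
  ]
}}

```text
clock: 10.82
tcp_pos: [0.5202, 0.3294, 0.0793]
orientation: [2.469, 1.941, -0.0]
contact_force: [0.0, -0.1, 0.1]
grip_width: 0.0001
gripper_force: 0.0
```

```bash
python3 -c "from st import *;st()"
```

```text
10.825 tcp [0.5202 0.3294 0.0793] thx 76.35 tilt [ 0. -0. -1.] tool-frame pos rel axis mm [17.1 39.3  0. ] tips z 0.0573 F [ 0.04 -0.08  0.08] q [-0.23  0.66 -0.6   1.8   0.49  0.83 -1.31]
```

Third click felt at φ≈-13.4°, and the finger is now free. Backing off, lifting, and moving over the button.

>>> {"method": "step_arm", "body": {
  "moves": [
    {"rx": 0, "ry": 0, "rz": 0, "dx": 10, "dy": 0, "dz": 0, "gripper": -1},
    {"rx": 0, "ry": 0, "rz": 0, "dx": 0, "dy": 0, "dz": -30, "gripper": -1},
    {"rx": 0, "ry": 0, "rz": 0, "dx": 0, "dy": 0, "dz": -50, "gripper": -1},
    {"rx": 0, "ry": 0, "rz": 0, "dx": -14, "dy": -32, "dz": 0, "gripper": -1},
    {"rx": 0, "ry": 0, "rz": 0, "dx": -14, "dy": -32, "dz": 0, "gripper": -1},
    {"rx": 0, "ry": 0, "rz": 0, "dx": -14, "dy": -31, "dz": 0, "gripper": -1},
    {"rx": 0, "ry": 0, "rz": 0, "dx": 0, "dy": 0, "dz": 0, "gripper": -1}
  ]
}}

```text
clock: 11.7
tcp_pos: [0.4179, 0.3214, 0.1596]
orientation: [2.466, 1.946, -0.001]
contact_force: [1.1, -0.4, 0.4]
grip_width: -0.0002
gripper_force: 0.0
```

```bash
python3 - <<'E'
from st import *
st((.4204,.3203))
cv2.imwrite("pics/d.png",cv2.resize(r.grab_frame("top")[105:225,195:355],None,fx=5,fy=5,interpolation=2))
E
```

```text
11.7 tcp [0.4179 0.3214 0.1596] thx 76.58 tilt [-0.    -0.001 -1.   ] tool-frame pos rel axis mm [ 0.5 -2.7  0. ] tips z 0.1376 F [ 1.05 -0.37  0.37] q [-0.21  0.44 -0.71  1.96  0.37  0.87 -1.34]
```

View pics/d.png

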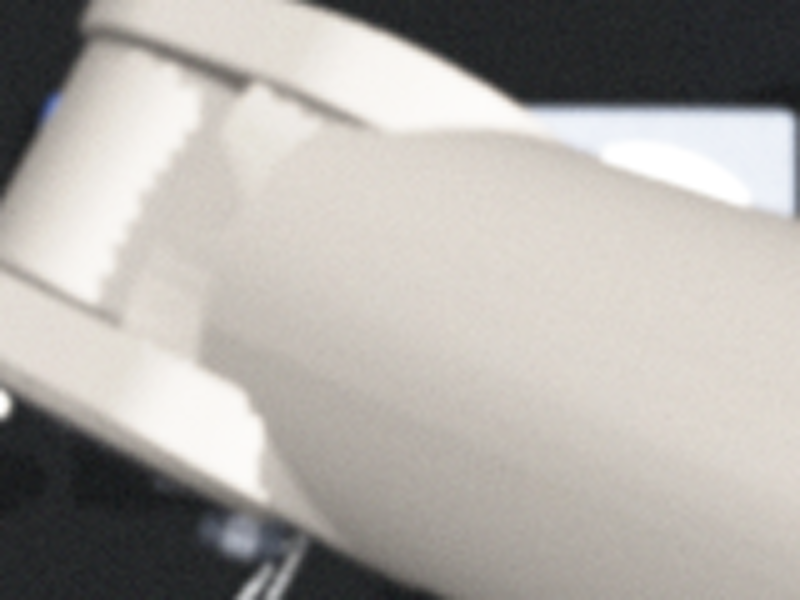

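The forearm fills the view and hides the selector. The order matters, so I'll retract and check the setting before pressing.

>>> {"method": "step_arm", "body": {
  "moves": [
    {"rx": 0, "ry": 0, "rz": 0, "dx": 0, "dy": 0, "dz": -50, "gripper": -1},
    {"rx": 0, "ry": 0, "rz": 0, "dx": 0, "dy": 0, "dz": -50, "gripper": -1},
    {"rx": 0, "ry": 0, "rz": 0, "dx": 0, "dy": 0, "dz": -50, "gripper": -1},
    {"rx": 0, "ry": 0, "rz": 0, "dx": 0, "dy": 0, "dz": -50, "gripper": -1},
    {"rx": 0, "ry": 0, "rz": 0, "dx": 0, "dy": 0, "dz": -50, "gripper": -1},
    {"rx": 0, "ry": 0, "rz": 0, "dx": 0, "dy": 0, "dz": -50, "gripper": -1},
    {"rx": 0, "ry": 0, "rz": 0, "dx": 0, "dy": 0, "dz": -50, "gripper": -1},
    {"rx": 0, "ry": 0, "rz": 0, "dx": -50, "dy": 17, "dz": 0, "gripper": -1},
    {"rx": 0, "ry": 0, "rz": 0, "dx": -50, "dy": 17, "dz": 0, "gripper": -1},
    {"rx": 0, "ry": 0, "rz": 0, "dx": -50, "dy": 17, "dz": 0, "gripper": -1},
    {"rx": 0, "ry": 0, "rz": 0, "dx": -50, "dy": 17, "dz": 0, "gripper": -1},
    {"rx": 0, "ry": 0, "rz": 0, "dx": -50, "dy": 17, "dz": 0, "gripper": -1},
    {"rx": 0, "ry": 0, "rz": 0, "dx": -50, "dy": 17, "dz": 0, "gripper": -1}
  ]
}}

```text
clock: 13.38
tcp_pos: [0.4494, 0.0033, 0.5101]
orientation: [2.469, 1.941, 0.002]
contact_force: [-0.2, 0.3, 0.1]
grip_width: 0.0002
gripper_force: 0.0
```

```bash
python3 - <<'E'
from st import *
st((.4204,.3203))
cv2.imwrite("pics/e.png",cv2.resize(r.grab_frame("top")[105:225,195:355],None,fx=5,fy=5,interpolation=2))
E
```

```text
13.375 tcp [0.4494 0.0033 0.5101] thx 76.34 tilt [ 0.002  0.    -1.   ] tool-frame pos rel axis mm [-301.2  103.1    0. ] tips z 0.4881 F [-0.23  0.33  0.1 ] q [ 0.36 -0.03 -0.48  1.62 -0.01  1.54 -0.36]
```

View pics/e.png

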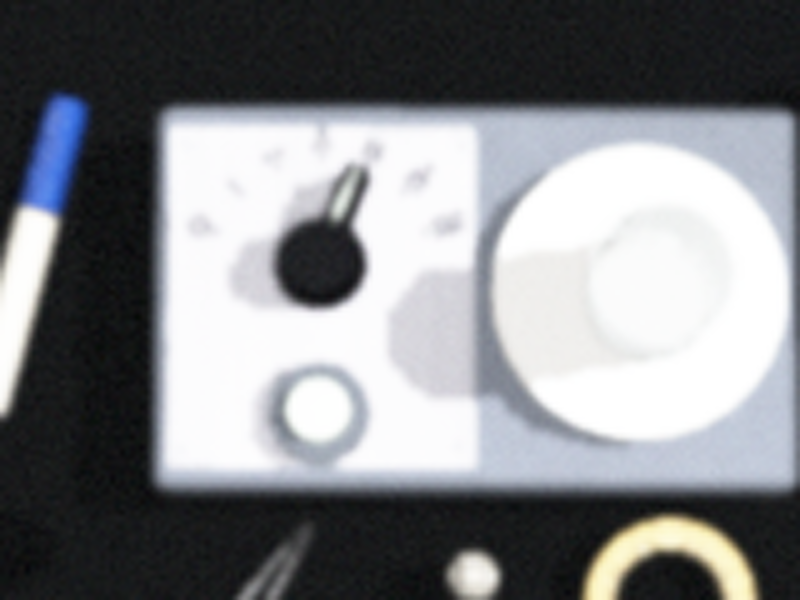

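The pointer tip at (357,165) points at the mark at (372,150). That is the fifth mark counting the off ring at (203,225), so it is four dots. Nothing else has moved. Now the button.

>>> {"method": "step_arm", "body": {
  "moves": [
    {"rx": 0, "ry": 0, "rz": 0, "dx": 50, "dy": -17, "dz": 0, "gripper": -1},
    {"rx": 0, "ry": 0, "rz": 0, "dx": 50, "dy": -17, "dz": 0, "gripper": -1},
    {"rx": 0, "ry": 0, "rz": 0, "dx": 50, "dy": -17, "dz": 0, "gripper": -1},
    {"rx": 0, "ry": 0, "rz": 0, "dx": 50, "dy": -17, "dz": 0, "gripper": -1},
    {"rx": 0, "ry": 0, "rz": 0, "dx": 50, "dy": -17, "dz": 0, "gripper": -1},
    {"rx": 0, "ry": 0, "rz": 0, "dx": 51, "dy": -17, "dz": 0, "gripper": -1},
    {"rx": 0, "ry": 0, "rz": 0, "dx": 0, "dy": 0, "dz": 50, "gripper": -1},
    {"rx": 0, "ry": 0, "rz": 0, "dx": 0, "dy": 0, "dz": 50, "gripper": -1},
    {"rx": 0, "ry": 0, "rz": 0, "dx": 0, "dy": 0, "dz": 50, "gripper": -1},
    {"rx": 0, "ry": 0, "rz": 0, "dx": 0, "dy": 0, "dz": 50, "gripper": -1},
    {"rx": 0, "ry": 0, "rz": 0, "dx": 0, "dy": 0, "dz": 50, "gripper": -1},
    {"rx": 0, "ry": 0, "rz": 0, "dx": 0, "dy": 0, "dz": 50, "gripper": -1},
    {"rx": 0, "ry": 0, "rz": 0, "dx": 0, "dy": 0, "dz": 50, "gripper": -1},
    {"rx": 0, "ry": 0, "rz": 0, "dx": 0, "dy": 0, "dz": 40, "gripper": -1},
    {"rx": 0, "ry": 0, "rz": 0, "dx": 0, "dy": 0, "dz": 10, "gripper": -1},
    {"rx": 0, "ry": 0, "rz": 0, "dx": 0, "dy": 0, "dz": 0, "gripper": -1}
  ]
}}

```text
clock: 15.42
tcp_pos: [0.421, 0.3226, 0.1096]
orientation: [-2.469, -1.941, -0.0]
contact_force: [-0.5, -0.3, 0.5]
grip_width: 0.0001
gripper_force: 0.0
```

```bash
python3 -c "from st import *;st((.4204,.3203))"
```

```text
15.425 tcp [0.421  0.3226 0.1096] thx 76.35 tilt [-0.     0.001 -1.   ] tool-frame pos rel axis mm [2.4 0.1 0. ] tips z 0.0876 F [-0.5  -0.34  0.46] q [-0.22  0.52 -0.69  1.98  0.47  0.79 -1.42]
```

>>> {"method": "step_arm", "body": {
  "moves": [
    {"rx": 0, "ry": 0, "rz": 0, "dx": -2, "dy": 0, "dz": 10, "gripper": -1},
    {"rx": 0, "ry": 0, "rz": 0, "dx": 0, "dy": 0, "dz": 8, "gripper": -1}
  ]
}}

```text
clock: 15.68
tcp_pos: [0.4207, 0.3201, 0.0918]
orientation: [2.47, 1.941, 0.003]
contact_force: [-0.9, -0.0, -0.0]
grip_width: 0.0
gripper_force: 0.0
```

>>> {"method": "step_arm", "body": {
  "moves": [
    {"rx": 0, "ry": 0, "rz": 0, "dx": 0, "dy": 0, "dz": 3, "gripper": -1}
  ]
}}

```text
clock: 15.8
tcp_pos: [0.4201, 0.3197, 0.0882]
orientation: [2.47, 1.941, 0.0]
contact_force: [-0.7, -0.7, 0.6]
grip_width: -0.0002
gripper_force: 0.0
```

>>> {"method": "step_arm", "body": {
  "moves": [
    {"rx": 0, "ry": 0, "rz": 0, "dx": 0, "dy": 0, "dz": 2, "gripper": -1}
  ]
}}

```text
clock: 15.92
tcp_pos: [0.4201, 0.3198, 0.0864]
orientation: [2.469, 1.941, -0.0]
contact_force: [-0.7, -0.4, 1.7]
grip_width: 0.0002
gripper_force: 1.0
```

>>> {"method": "step_arm", "body": {
  "moves": [
    {"rx": 0, "ry": 0, "rz": 0, "dx": 0, "dy": 0, "dz": 2, "gripper": -1}
  ]
}}

```text
clock: 16.05
tcp_pos: [0.4201, 0.3198, 0.0845]
orientation: [2.469, 1.941, 0.0]
contact_force: [-0.9, -2.4, 4.1]
grip_width: 0.0001
gripper_force: 1.5
```

>>> {"method": "step_arm", "body": {
  "moves": [
    {"rx": 0, "ry": 0, "rz": 0, "dx": 0, "dy": 0, "dz": 2, "gripper": -1}
  ]
}}

```text
clock: 16.18
tcp_pos: [0.4202, 0.3199, 0.0827]
orientation: [2.469, 1.941, 0.0]
contact_force: [-4.0, -5.7, 22.3]
grip_width: -0.0002
gripper_force: 11.3
```

The force jumped to 22 N after about 5 mm of travel, so the button is fully down. Releasing and retracting.

>>> {"method": "step_arm", "body": {
  "moves": [
    {"rx": 0, "ry": 0, "rz": 0, "dx": 0, "dy": 0, "dz": -4, "gripper": -1},
    {"rx": 0, "ry": 0, "rz": 0, "dx": 0, "dy": 0, "dz": -8, "gripper": -1},
    {"rx": 0, "ry": 0, "rz": 0, "dx": 0, "dy": 0, "dz": -30, "gripper": -1},
    {"rx": 0, "ry": 0, "rz": 0, "dx": 0, "dy": 0, "dz": -50, "gripper": -1},
    {"rx": 0, "ry": 0, "rz": 0, "dx": 0, "dy": 0, "dz": -50, "gripper": -1},
    {"rx": 0, "ry": 0, "rz": 0, "dx": 0, "dy": 0, "dz": -50, "gripper": -1},
    {"rx": 0, "ry": 0, "rz": 0, "dx": 0, "dy": 0, "dz": -50, "gripper": -1},
    {"rx": 0, "ry": 0, "rz": 0, "dx": 0, "dy": 0, "dz": -50, "gripper": -1},
    {"rx": 0, "ry": 0, "rz": 0, "dx": 0, "dy": 0, "dz": -50, "gripper": -1},
    {"rx": 0, "ry": 0, "rz": 0, "dx": 0, "dy": 0, "dz": -50, "gripper": -1},
    {"rx": 0, "ry": 0, "rz": 0, "dx": 0, "dy": 0, "dz": -40, "gripper": -1},
    {"rx": 0, "ry": 0, "rz": 0, "dx": -50, "dy": 17, "dz": 0, "gripper": -1},
    {"rx": 0, "ry": 0, "rz": 0, "dx": -50, "dy": 17, "dz": 0, "gripper": -1},
    {"rx": 0, "ry": 0, "rz": 0, "dx": -50, "dy": 17, "dz": 0, "gripper": -1},
    {"rx": 0, "ry": 0, "rz": 0, "dx": -50, "dy": 17, "dz": 0, "gripper": -1},
    {"rx": 0, "ry": 0, "rz": 0, "dx": -50, "dy": 17, "dz": 0, "gripper": -1},
    {"rx": 0, "ry": 0, "rz": 0, "dx": -50, "dy": 17, "dz": 0, "gripper": -1},
    {"rx": 0, "ry": 0, "rz": 0, "dx": 0, "dy": 0, "dz": 0, "gripper": -1}
  ]
}}

```text
clock: 18.42
tcp_pos: [0.4484, 0.0001, 0.5141]
orientation: [2.477, 1.932, -0.001]
contact_force: [0.6, 1.1, -0.3]
grip_width: 0.0001
gripper_force: 0.0
```

```bash
python3 - <<'E'
from st import *
cv2.imwrite("pics/f.png",cv2.resize(r.grab_frame("top")[105:225,195:355],None,fx=5,fy=5,interpolation=2))
E
```

```text
(no output)
```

View pics/f.png

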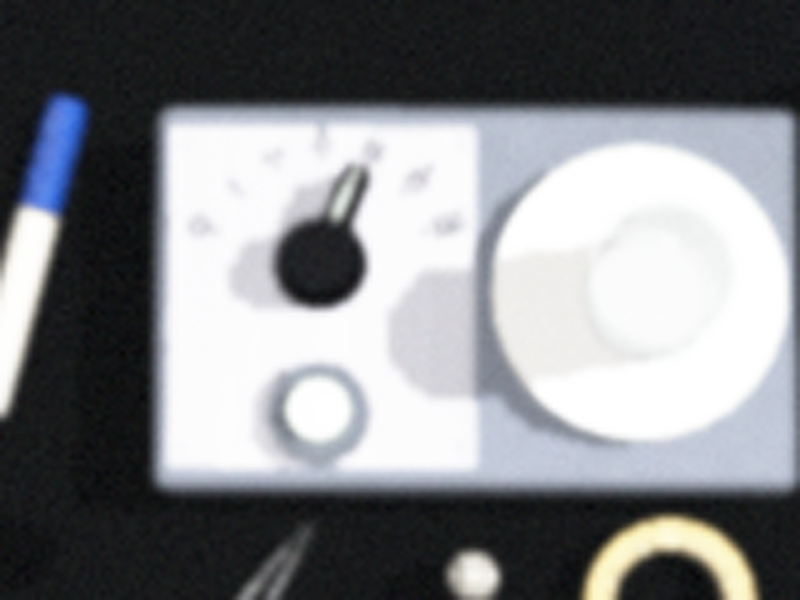

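The pointer still rests at four, the button at (318,408) looks as it did before the press, and everything else is unmoved.

```bash
python3 -c "
from bench import r
print(r.hand_in())"
```

```text
the job is handed in; nothing more can be done
None
```

The job is handed in: I pushed the selector three clicks, from one dot to four, without passing four. I then pressed the start button fully down (22 N peak) and released it, and the beaker and everything else near the stirrer stayed where they were; the robot's clock read about 18.5 s.

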